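# Seat the access panel of a bench instrument and hold it on its seal

### The arm

A 6-joint arm with a two-finger parallel gripper is mounted at the origin on the work surface. World frame = base frame: x ahead of the robot, y to its left, z up, the work surface at z = 0. Lengths are in m, angles in rad, forces in N, time in s.
With the tool pointing down it reaches from about 0.25 to 0.775 m from the base axis. Payload 4 kg.
Tool frame: the origin (TCP) lies at the very end of the fingers, on their centre line; the grasp point (between the pads) lies 19 mm behind it; z points along the fingers, y is the line along which they close (so a half turn about z gives the same grasp; the last joint's range is limited). The gripper opens to 85 mm and grips with 20 to 120 N. Pads are 22 mm wide; open, the fingers measure 114 mm over their backs; the gripper's body (76 mm by 85 mm) begins 54 mm behind the grasp point. The pads swing forward as they close: fully open they stand 13 mm farther back than shut.
Start: joints at [-1.314, 0.087, 1.371, -0, 1.684, -0.103], TCP at [0.194, -0.515, 0.231] pointing down, gripper open.
Joint ranges: [-3.1, 3.1], [-0.76, 2.03], [0.27, 2.55], [-1.08, 4.22], [0.17, 2.65], [-2.57, 2.57]. Speed limits (rad/s): [2.79, 2.79, 3.14, 3.14, 3.14, 3.14].

### API

Orientations are given as [roll, pitch, yaw] about the fixed x, y, z axes, in that order (R = Rz(yaw) Ry(pitch) Rx(roll)).
In Python, from workcell import read_state, camera, hand_in gives the robot as it stands.
- The arm moves only by the tool send_rows, never from a script. Its argument "commands" is a list of rows, each an object with "dp": the shift along the tool's x, y, z in cm, a list of three; "roll": the turn about the tool's z in rad. A call has 1 to 10 rows; each row is the pose to reach, as a shift and turn from the pose commanded when the call began, along the tool's axes at that moment; what a row does not reach only later rows make up. A row lasts 1/10 s, in which the tool goes at most 50 mm and 8.59 degrees, less where a joint would pass 70% of its speed; a pose out of reach is approached as far as the arm can. A call with a gripper value outside its range is refused whole. "gripper" is the opening, from -1 (shut) to 1 (fully open), set as the call begins (left out, the last holds). The fingers move at their own pace and stop on an object; the grip force is fixed at half the most. Time passes only in rows, so rows that repeat a pose let the fingers close. It gives the time, the measured TCP pose, the force, the opening and the grip force at its end, in the units of the state.
- read_state(): the state, without advancing time (a new reading comes with each control period).
- camera(name): name is "scene" or "top" or "wrist"; returns a dict with "image" (480x640x3 uint8, red, green, blue), "fx", "fy", "cx", "cy" (pixels), "world_from_camera" (4x4, takes a point from camera to world coordinates); the wrist camera has in their place "mount" (4x4, takes a point from camera to tool coordinates, whose origin is the TCP and whose axes are the flange's). Camera axes: x right, y up, looking along -z (the intrinsics and any distortion apply to the point x, -y, -z); pixel columns grow to the right and rows downward; lengths in m; the calibration is good to about 2 mm. The wrist camera is an equidistant fisheye: a pixel r from the principal point sees the ray r / f radians off the axis. A picture is of the moment at which its call begins: read the wrist's pose just before it. There is no depth.
- hand_in(): hands the job in; it is judged then, once.
The state is a dict: "time_s": time; "joint_positions": joint angles; "dq": joint speeds; "tau": joint torques, N m; "eef_pos": TCP position; "tool_rot": TCP orientation; "force": force on the tool from outside, world axes, zero at the start; "wrist_torque": the same for the moment, N m; "grip_width": opening from 0.0 (shut) to 1.0 (fully open); "grip_force": force on a finger pad.
Only numpy, scipy, OpenCV 4.12 (cv2) and the standard library are available. Lean on these libraries where they do the work, as an engineer would, in place of code of your own. Each camera call takes 0.05 s, during which the arm holds its last target. There are 200 camera calls.

### The job

Swing the instrument's clear top door open by its handle until it stands about upright. Then turn the quarter-turn fastener on the metal access panel inside until its slot lines up with the two marks on the panel, and after that press the panel down flush with its frame and keep it pressed: finish while the gripper is still holding it down, with the door open and the slot lined up. Leave the bottle, beaker and jar beside the instrument where they are.

Things in the scene. Friction and masses are not known exactly. Their poses are not given: they have to be found in the camera images.
- instrument: Cream bench instrument, fixed, 240 (x) x 280 (y) x 100 mm high; origin at the centre of its underside, x to its rear, y to its left, z up. On top, centred, an open well 160 (x) x 220 (y) mm inside, walls 10 mm thick, wall tops 100 mm above the origin; its floor, the frame round the panel, is 60 mm above the origin. The clear door covers the well.
- door (a joint): Clear plastic door, 178 (hinge to front edge) x 240 x 6 mm, 0.25 kg, hinged along the well's rear (+x) edge, axis along the instrument's y. 0 = closed flat; grows as the front edge lifts up and over to the rear; 1.57 = upright, stop at 1.8. Starts closed or up to 0.25 ajar. Stiff hinge (0.45 N m): it stays where it is left.
- door_handle (a point): Middle of the handle bar: steel, round, 10 mm diameter, 100 mm long parallel to the hinge, on the door's upper (outer) face; 160 mm from the hinge axis along the door towards its front edge and 37 mm off the hinge axis square to the door (35 mm off the face). Can be pinched from above, one finger in front and one behind; it can turn between the fingers as the door swings.
- door_hinge (a point): Point on the door's hinge axis, in the middle of the door's width, 92 mm behind the instrument's origin and 104 mm above it.
- panel: Dark grey metal access panel, level, 126 (x) x 186 (y) x 6 mm, in the well's floor; origin at the centre of its top face, axes as the instrument's. A springy seal holds it 6 mm proud of the frame; it pushes straight down to a stop, flush: 2 N at first, about 10 N at flush; rises when let go. A cross pin under the fastener stops it after about 2 mm unless the fastener is lined up.
- press_spot (a point): Free flat spot on the panel's top face, 45 mm to the right (-y of the instrument) of the panel's centre, a good place to push with closed fingertips.
- fastener (a joint): Quarter-turn fastener on the panel, 35 mm left (+y) of its centre: 38 mm disc, 3 mm thick, with an upright grip bar 36 long, 11 thick, top 26 mm above the panel, dark slot line along its top. 0 = slot along the instrument's x, in line with two white marks on the panel; positive = counter-clockwise from above; range -0.5 to 1.65. Starts at 0.7 to 1.45. Light friction (0.06 N m), stays put.
- fastener_grip (a point): Point on the fastener's axis, 16 mm above the panel's top face, in the middle of the grip bar; its x axis points along the grip bar and slot.
- reagent: Bystander: black plastic bottle, 60 mm diameter, 130 mm high, standing beside the instrument; origin at the centre of its foot.
- beaker: Bystander: glass beaker, 66 mm diameter, 80 mm high, standing beside the instrument; origin at the centre of its foot.
- jar: Bystander: white plastic jar, 54 mm diameter, 70 mm high, standing beside the instrument; origin at the centre of its foot.

How it is judged:
On the way, in this order (a step that is already met when the one before it is completed fails the run):
1. the door has been swung open until about upright or beyond (at least 1.4 rad) (value of joint door above 1.4 rad), for 0.2 s.
2. the fastener's slot is lined up with the marks (value of joint fastener between -0.14 and 0.14 rad), for 0.3 s.
3. the panel is pressed flush by the gripper (z of panel in the frame of instrument below 0.0615 m and contact force between the fingers and panel above 4 N), for 0.2 s.
At the end, for the whole second after the job is handed in: Door open at least 1.3 rad (about upright), slot within 0.14 rad (8 degrees) of the marks, panel within 1.5 mm of flush with the frame, and the gripper's fingers pressing the panel or its fastener with more than 4 N, all through the last second (all of step 2 and all of step 3 and value of joint door above 1.3 rad); the arm keeps its last pose, push and grip.
It fails at once if a bystander is knocked or moved by more than 25 mm (distance of any of reagent, beaker, jar from where it was at the start of the episode above 0.025 m).
It also fails if it takes over 61 s, if anything falls off the work surface, if the arm or the gripper's body presses on something with over 40 N, if the wrist force passes 120 N, or if a joint passes its speed limit or range.

## Working session

There is one attempt and no reset: what is moved stays moved. The work goes in short steps, Python scripts to look and compute and a tool call to move; the robot and the scene stay as the last step left them, time stands still between calls to the robot, and variables do not carry over. Pictures are saved under pics/ and viewed, at most 10 in all, crops included, and the job is handed in when it is done.

Besides the shell and the picture viewer there is one more tool, called after "Request:" by a JSON object that holds its "op" and its "data", one argument or row to a line. send_rows: Moves the arm, as the interface text tells. Its arguments: {"type":"object","properties":{"commands":{"type":"array"},"gripper":{"type":"number"}},"required":["commands"]}

```bash
ls; mkdir -p pics; python3 - <<'E'
from workcell import *
import cv2,numpy as np
s=read_state();print(s)
for n in("scene","top"):
    c=camera(n);print(n,c["fx"],c["fy"],c["cx"],c["cy"],np.round(c["world_from_camera"],4).tolist(),[k for k in c])
    cv2.imwrite(f"pics/{n}0.png",c["image"][:,:,::-1])
E
```

```text
pics
{'time_s': 0.0, 'joint_positions': array([-1.31412850e+00,  8.79811033e-02,  1.37229467e+00, -1.57058450e-05,
        1.68361438e+00, -1.03103736e-01]), 'dq': array([ 0.00137975, -0.00033477,  0.00127917, -0.00129199, -0.00114964,
       -0.00057795]), 'tau': array([ 1.05446156e-04, -3.51868916e+01, -3.13273644e+01, -2.32980237e-04,
        1.07667074e-02,  2.52152023e-05]), 'eef_pos': array([ 0.19349106, -0.51429187,  0.23010437]), 'tool_rot': array([-3.13930575e+00, -2.20933379e-04,  3.59769564e-01]), 'force': array([-0.61632671,  0.18112095, -0.70735341]), 'wrist_torque': array([-0.03060625, -0.03885548, -0.01515246]), 'grip_force': 0.0, 'grip_width': 1.001287151755351}
scene 532.2039719996011 532.2039719996011 325.3259488975327 234.79315292876814 [[0.0019, -0.7094, 0.7048, 1.2599], [1.0, 0.0068, 0.0042, 0.0555], [-0.0078, 0.7047, 0.7094, 0.807], [0.0, 0.0, 0.0, 1.0]] ['image', 'fx', 'fy', 'cx', 'cy', 'world_from_camera']
top 603.462858858822 603.462858858822 305.8988838995116 238.97709055287697 [[0.0055, 0.9987, -0.0504, 0.5107], [-1.0, 0.0059, 0.0068, 0.0449], [0.0071, 0.0504, 0.9987, 1.3313], [0.0, 0.0, 0.0, 1.0]] ['image', 'fx', 'fy', 'cx', 'cy', 'world_from_camera']
```

View pics/scene0.png

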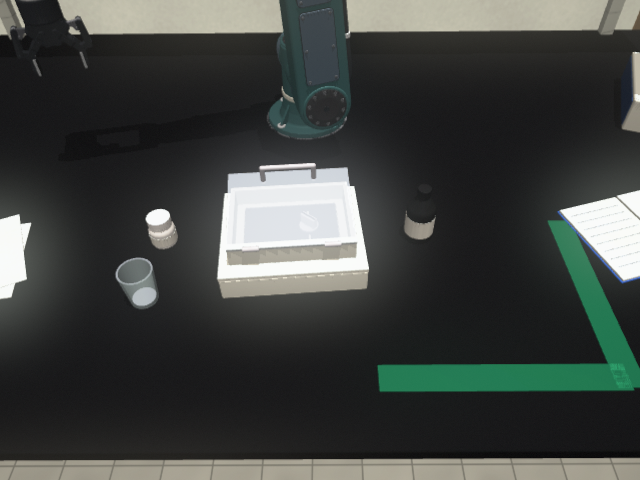

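View pics/top0.png

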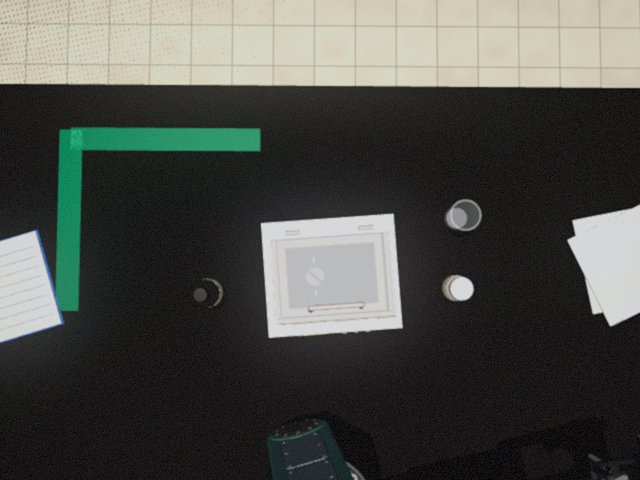

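Scene view: instrument in the middle, door slightly ajar, with the handle at about (262,170)–(315,166); the jar (162,230) and beaker (138,283) are on −y, the bottle (420,212) on +y. Top view: instrument outline from (262,222) to (402,328), handle (309,309)–(364,304), fastener (315,277).

```bash
cat > h.py <<'E'
import numpy as np,cv2
from workcell import *
def ray(c,uv):
    T=np.array(c["world_from_camera"]);d=np.array([(uv[0]-c["cx"])/c["fx"],-(uv[1]-c["cy"])/c["fy"],-1.])
    return T[:3,3],T[:3,:3]@d
def onz(c,uv,z):
    o,d=ray(c,uv);return o+d*(z-o[2])/d[2]
def tri(rs):
    A=0;b=0
    for o,d in rs:
        d=d/np.linalg.norm(d);P=np.eye(3)-np.outer(d,d);A=A+P;b=b+P@o
    x=np.linalg.solve(A,b);return x,[np.linalg.norm((np.eye(3)-np.outer(d,d)/(d@d))@(x-o)) for o,d in rs]
def proj(c,X):
    T=np.linalg.inv(c["world_from_camera"]);p=T[:3,:3]@X+T[:3,3]
    return np.array([c["cx"]+c["fx"]*p[0]/-p[2],c["cy"]-c["fy"]*p[1]/-p[2]])
E
python3 - <<'E'
from h import *
t=camera("top");s=camera("scene")
g=cv2.cvtColor(t["image"],cv2.COLOR_RGB2GRAY)
m=(g>90).astype(np.uint8);m[:, :240]=0;m[:,420:]=0;m[:200]=0;m[345:]=0
cs=max(cv2.findContours(m,0,1)[0],key=cv2.contourArea)
r=cv2.minAreaRect(cs);print(r);b=cv2.boxPoints(r)
for z in(0.,.06,.1):
    q=np.array([onz(t,p,z) for p in b]);print(z,np.round(q.mean(0),4),np.round([np.linalg.norm(q[i]-q[i-1]) for i in range(4)],4),np.round(q[:,:2],4).tolist())
A=cv2.resize(t["image"][205:345,255:410],None,fx=2.5,fy=2.5,interpolation=cv2.INTER_CUBIC)
B=cv2.resize(s["image"][155:305,210:375],None,fx=2.4,fy=2.4,interpolation=cv2.INTER_CUBIC)
h=max(A.shape[0],B.shape[0]);f=lambda I:cv2.copyMakeBorder(I,0,h-I.shape[0],0,0,0)
cv2.imwrite("pics/z.png",np.hstack([f(A),f(B)])[:,:,::-1]);print(A.shape,B.shape)
E
```

```text
((331.076171875, 275.56597900390625), (116.70266723632812, 135.15565490722656), 85.91438293457031)
0.0 [ 0.4981 -0.0203  0.    ] [0.2563 0.2993 0.2569 0.2964] [[0.6145, 0.1385], [0.6377, -0.1599], [0.3814, -0.1776], [0.359, 0.1179]]
0.06 [ 0.4987 -0.0173  0.06  ] [0.2447 0.2858 0.2453 0.2831] [[0.6098, 0.1343], [0.6319, -0.1506], [0.3872, -0.1676], [0.3658, 0.1147]]
0.1 [ 0.4991 -0.0154  0.1   ] [0.237  0.2768 0.2376 0.2742] [[0.6067, 0.1315], [0.6281, -0.1445], [0.3911, -0.1609], [0.3704, 0.1125]]
(350, 388, 3) (360, 396, 3)
```

View pics/z.png

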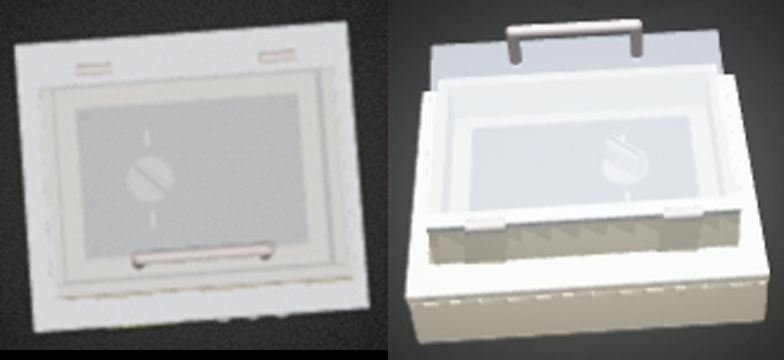

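Zoom: left (top view) shows the bar from (134,257) to (271,250), the fastener at (150,179) with its slot running diagonally, white marks at (147,138) and (153,219), and hinge blocks at (94,69) and (278,57). Right (scene) shows the bar from (508,30) to (640,24), hinge blocks at (486,223) and (683,211), and a mark at (628,196).

```bash
python3 - <<'E'
from h import *
t=camera("top");s=camera("scene")
T=lambda x,y:ray(t,(255+(x+.5)/2.5-.5,205+(y+.5)/2.5-.5))
S=lambda x,y:ray(s,(210+(x-388+.5)/2.4-.5,155+(y+.5)/2.4-.5))
P={}
for n,a,b in[("hL",(134,257),(510,30)),("hR",(271,250),(640,24)),("kneeL",(94,69),(683,211)),("kneeR",(278,57),(486,223)),("fast",(150,180),(625,154)),("mark",(147,138),(628,196)),("mark2",(153,219),(621,137))]:
    if n[0]=="h": b=(640,24) if n=="hL" else (510,30)
    P[n],e=tri([T(*a),S(*b)]);print(n,P[n].round(4),np.round(e,4))
d=P["hL"]-P["hR"];print("bar",np.linalg.norm(d[:2]),np.arctan2(-d[0],d[1]))
c=(P["hL"]+P["hR"])/2;k=(P["kneeL"]+P["kneeR"])/2
y=.077;X=np.array([np.cos(y),np.sin(y)])
O=onz(t,(331.08,275.57),.08);print("O",O)
hin=np.r_[O[:2]+.092*X,.104];v=c-hin
a=-(v[:2]@X);ang=np.arctan2(v[2],a)-np.arctan2(.037,.160)
print("handle",c,"r",np.hypot(a,v[2]),"want",np.hypot(.16,.037),"door",ang,"lat",v[:2]@[-X[1],X[0]])
for n in P:
    w=P[n][:2]-O[:2];print(n,"instr",w@X,w@[-X[1],X[0]],P[n][2])
E
```

```text
hL [0.438  0.0316 0.1723] [0. 0.]
hR [ 0.4438 -0.073   0.1717] [0.0002 0.0002]
kneeL [0.5858 0.0644 0.1081] [0.0002 0.0002]
kneeR [ 0.5965 -0.0848  0.1075] [0.0006 0.0006]
fast [0.4958 0.0179 0.0828] [0.0001 0.0001]
mark [0.5307 0.0204 0.0689] [0.0003 0.0003]
mark2 [0.4633 0.0142 0.0719] [0.0006 0.0006]
bar 0.1048284382497262 0.05554055012801755
O [ 0.49828358 -0.01621916  0.08      ]
handle [ 0.44092397 -0.02071103  0.17199393] r 0.16426790874436079 want 0.1642224101637776 door 0.199501882154841 lat -6.622949018962078e-05
hL instr -0.05641048932975907 0.052335921514489216 0.17228080059348427
hR instr -0.05865987729274025 -0.05246838049486846 0.17170706350205314
kneeL instr 0.0934916257714296 0.07368988547785081 0.10808181794855777
kneeR instr 0.09263147821044415 -0.07591821453151473 0.10753775583842785
fast instr 0.00013944655987521226 0.03417133281183777 0.0828405054266061
mark instr 0.035112667519914355 0.03403196761239355 0.06888191175654937
mark2 instr -0.03253306450035338 0.03304372803031584 0.07193770968567079
```

Request:
{"op": "send_rows", "data": {
  "commands": [
    {"dp": [10, -9.3, -2], "roll": -0.3},
    {"dp": [20, -18.6, -2], "roll": -0.6},
    {"dp": [20, -18.6, -2], "roll": -0.6},
    {"dp": [20, -18.6, -2], "roll": -0.6},
    {"dp": [30, -27.9, -2], "roll": -0.9},
    {"dp": [30, -27.9, -2], "roll": -0.9},
    {"dp": [30, -27.9, -2], "roll": -0.9},
    {"dp": [40.5, -37.5, -2], "roll": -1.286},
    {"dp": [40.5, -37.5, -2], "roll": -1.286},
    {"dp": [40.5, -37.5, -2], "roll": -1.286}
  ],
  "gripper": 1
}}

```text
time_s: 1.3
eef_pos: [0.4173, -0.0663, 0.2513]
tool_rot: [3.14, 0.001, 1.65]
force: [1.1, -1.2, 0.3]
grip_width: 1.004
grip_force: 0.0
```

Request:
{"op": "send_rows", "data": {
  "commands": [
    {"dp": [0, 0, 0], "roll": 0},
    {"dp": [0, 0, 0], "roll": 0},
    {"dp": [0, 0, 0], "roll": 0}
  ]
}}

```text
time_s: 1.6
eef_pos: [0.4166, -0.0691, 0.2509]
tool_rot: [-3.141, 0.001, 1.644]
force: [-0.3, -0.1, -0.0]
grip_width: 0.999
grip_force: 0.0
```

Request:
{"op": "send_rows", "data": {
  "commands": [
    {"dp": [4.6, 2.8, 0], "roll": 0},
    {"dp": [4.6, 2.8, 0], "roll": 0},
    {"dp": [4.6, 2.8, 3], "roll": 0},
    {"dp": [4.6, 2.8, 6], "roll": 0},
    {"dp": [4.6, 2.8, 8], "roll": 0},
    {"dp": [4.6, 2.8, 9.8], "roll": 0},
    {"dp": [4.6, 2.8, 9.8], "roll": 0},
    {"dp": [4.6, 2.8, 9.8], "roll": 0}
  ]
}}

```text
time_s: 2.4
eef_pos: [0.4411, -0.0218, 0.1532]
tool_rot: [-3.141, 0.0, 1.643]
force: [0.1, -0.3, 0.7]
grip_width: 1.001
grip_force: 0.0
```

```bash
python3 - <<'E'
from h import *
s=read_state();print(s["eef_pos"],s["force"])
a=camera("scene")["image"];b=camera("wrist")["image"]
cv2.imwrite("pics/w1.png",np.hstack([cv2.resize(a[100:330,180:420],(384,368)),cv2.resize(b,(416,312),interpolation=3) if 0 else cv2.copyMakeBorder(cv2.resize(b,(416,312)),0,56,0,0,0)])[:,:,::-1])
E
```

```text
[ 0.44113305 -0.02175392  0.15324481] [ 0.14129596 -0.32041733  0.66923379]
```

View pics/w1.png

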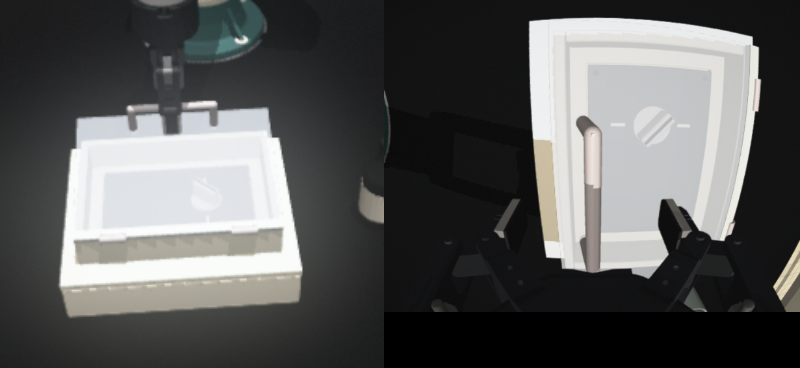

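Scene (left) shows the gripper over the bar's middle. Wrist (right) shows the bar at (593,200), centred between the open fingers at (510,220) and (675,215). Closing.

Request:
{"op": "send_rows", "data": {
  "commands": [
    {"dp": [0, 0, 0], "roll": 0},
    {"dp": [0, 0, 0], "roll": 0},
    {"dp": [0, 0, 0], "roll": 0},
    {"dp": [0, 0, 0], "roll": 0},
    {"dp": [0, 0, 0], "roll": 0},
    {"dp": [0, 0, 0], "roll": 0},
    {"dp": [0, 0, 0], "roll": 0},
    {"dp": [0, 0, 0], "roll": 0},
    {"dp": [0, 0, 0], "roll": 0},
    {"dp": [0, 0, 0], "roll": 0}
  ],
  "gripper": -1
}}

```text
time_s: 3.5
eef_pos: [0.4416, -0.0202, 0.1531]
tool_rot: [3.141, -0.0, 1.646]
force: [1.8, 0.5, 0.3]
grip_width: 0.096
grip_force: 58.4
```

```bash
python3 - <<'E'
import numpy as np
a0=.2;ph=np.arctan2(.037,.16);r=.1642
p=lambda a:np.array([-r*np.cos(a+ph),r*np.sin(a+ph)])
prev=p(a0)
for k in range(1,31):
    a=a0+(1.68-a0)*k/30;d=(p(a)-p(a0))*100;print(k,round(a,3),"y %.1f z %.1f"%(d[0],-d[1]))
E
```

```text
1 0.249 y 0.4 z -0.7
2 0.299 y 0.7 z -1.4
3 0.348 y 1.2 z -2.1
4 0.397 y 1.6 z -2.8
5 0.447 y 2.1 z -3.4
6 0.496 y 2.6 z -4.1
7 0.545 y 3.2 z -4.7
8 0.595 y 3.8 z -5.2
9 0.644 y 4.4 z -5.8
10 0.693 y 5.0 z -6.3
11 0.743 y 5.7 z -6.7
12 0.792 y 6.3 z -7.2
13 0.841 y 7.0 z -7.6
14 0.891 y 7.8 z -8.0
15 0.94 y 8.5 z -8.3
16 0.989 y 9.2 z -8.6
17 1.039 y 10.0 z -8.9
18 1.088 y 10.8 z -9.1
19 1.137 y 11.6 z -9.3
20 1.187 y 12.4 z -9.4
21 1.236 y 13.2 z -9.5
22 1.285 y 14.0 z -9.6
23 1.335 y 14.8 z -9.6
24 1.384 y 15.6 z -9.6
25 1.433 y 16.4 z -9.5
26 1.483 y 17.2 z -9.5
27 1.532 y 18.0 z -9.3
28 1.581 y 18.8 z -9.2
29 1.631 y 19.6 z -8.9
30 1.68 y 20.4 z -8.7
```

Request:
{"op": "send_rows", "data": {
  "commands": [
    {"dp": [0, 0.4, -0.7], "roll": 0},
    {"dp": [0, 0.7, -1.4], "roll": 0},
    {"dp": [0, 1.2, -2.1], "roll": 0},
    {"dp": [0, 1.6, -2.8], "roll": 0},
    {"dp": [0, 2.1, -3.4], "roll": 0},
    {"dp": [0, 2.6, -4.1], "roll": 0},
    {"dp": [0, 3.2, -4.7], "roll": 0},
    {"dp": [0, 3.8, -5.2], "roll": 0},
    {"dp": [0, 4.4, -5.8], "roll": 0},
    {"dp": [0, 5.0, -6.3], "roll": 0}
  ]
}}

```text
time_s: 4.5
eef_pos: [0.4899, -0.0165, 0.2181]
tool_rot: [-3.138, 0.0, 1.646]
force: [-9.0, 0.4, 2.4]
grip_width: 0.091
grip_force: 58.4
```

Request:
{"op": "send_rows", "data": {
  "commands": [
    {"dp": [0, 0.7, -0.4], "roll": 0},
    {"dp": [0, 1.3, -0.9], "roll": 0},
    {"dp": [0, 2.0, -1.3], "roll": 0},
    {"dp": [0, 2.8, -1.7], "roll": 0},
    {"dp": [0, 3.5, -2.0], "roll": 0},
    {"dp": [0, 4.2, -2.3], "roll": 0},
    {"dp": [0, 5.0, -2.6], "roll": 0},
    {"dp": [0, 5.8, -2.8], "roll": 0},
    {"dp": [0, 6.6, -3.0], "roll": 0},
    {"dp": [0, 7.4, -3.1], "roll": 0}
  ]
}}

```text
time_s: 5.5
eef_pos: [0.5655, -0.0108, 0.2538]
tool_rot: [3.136, 0.001, 1.646]
force: [-9.5, 0.7, 13.5]
grip_width: 0.091
grip_force: 59.3
```

Request:
{"op": "send_rows", "data": {
  "commands": [
    {"dp": [0, 0.8, -0.1], "roll": 0},
    {"dp": [0, 1.6, -0.2], "roll": 0},
    {"dp": [0, 2.4, -0.2], "roll": 0},
    {"dp": [0, 3.2, -0.2], "roll": 0},
    {"dp": [0, 4.0, -0.1], "roll": 0},
    {"dp": [0, 4.8, -0.1], "roll": 0},
    {"dp": [0, 5.6, 0.1], "roll": 0},
    {"dp": [0, 6.4, 0.2], "roll": 0},
    {"dp": [0, 7.2, 0.5], "roll": 0},
    {"dp": [0, 7.5, 0.6], "roll": 0}
  ]
}}

```text
time_s: 6.5
eef_pos: [0.6425, -0.0049, 0.2466]
tool_rot: [3.131, 0.001, 1.646]
force: [-2.8, 0.8, 8.6]
grip_width: 0.085
grip_force: 62.7
```

Request:
{"op": "send_rows", "data": {
  "commands": [
    {"dp": [0, 0, 0], "roll": 0},
    {"dp": [0, 0, 0], "roll": 0},
    {"dp": [0, 0, 0], "roll": 0}
  ]
}}

```text
time_s: 6.8
eef_pos: [0.6428, -0.0049, 0.2465]
tool_rot: [3.13, 0.001, 1.647]
force: [1.0, 0.2, 7.0]
grip_width: 0.086
grip_force: 62.5
```

Request:
{"op": "send_rows", "data": {
  "commands": [
    {"dp": [0, 0, 0], "roll": 0},
    {"dp": [0, 0, 0], "roll": 0},
    {"dp": [0, 0, 0], "roll": 0},
    {"dp": [0, 0, 0], "roll": 0},
    {"dp": [0, 0, -2], "roll": 0},
    {"dp": [0, 0, -4], "roll": 0},
    {"dp": [0, 0, -7.5], "roll": 0},
    {"dp": [0, 0, -7.5], "roll": 0},
    {"dp": [0, 0, -7.5], "roll": 0}
  ],
  "gripper": -0.5
}}

```text
time_s: 7.7
eef_pos: [0.6406, -0.0055, 0.3174]
tool_rot: [3.138, 0.001, 1.646]
force: [0.4, -0.3, -0.0]
grip_width: 0.247
grip_force: 0.0
```

```bash
python3 - <<'E'
from h import *
s=read_state();print(s["eef_pos"],s["force"],s["grip_width"])
t=camera("top")
cv2.imwrite("pics/t2.png",cv2.resize(t["image"][180:350,230:420],None,fx=3,fy=3,interpolation=2)[:,:,::-1])
E
```

```text
[ 0.64058552 -0.00548624  0.31740145] [ 0.35888311 -0.25522696 -0.0248061 ] 0.24713724787963395
```

View pics/t2.png

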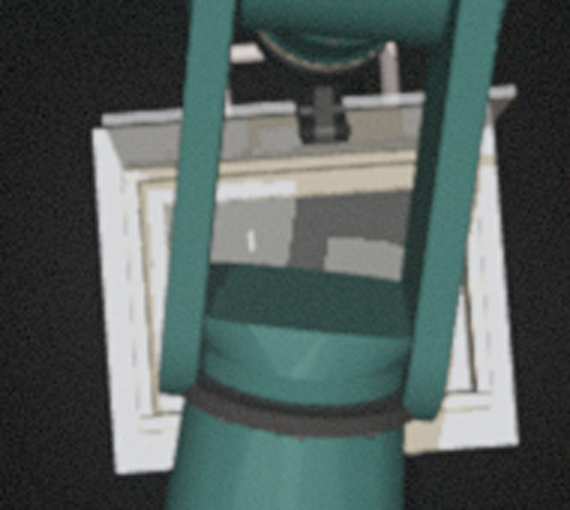

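The top view shows the door upright, its edge at about row 105 of the crop. The gripper is above and behind it, clear. Moving over the fastener.

Request:
{"op": "send_rows", "data": {
  "commands": [
    {"dp": [0, -5, 0], "roll": 0},
    {"dp": [0, -10, 0], "roll": 0},
    {"dp": [3.4, -14.2, 0], "roll": 0},
    {"dp": [3.4, -14.2, 0], "roll": 0},
    {"dp": [3.4, -14.2, 3], "roll": 0},
    {"dp": [3.4, -14.2, 7], "roll": 0},
    {"dp": [3.4, -14.2, 10], "roll": 0},
    {"dp": [3.4, -14.2, 10], "roll": 0},
    {"dp": [3.4, -14.2, 10], "roll": 0}
  ],
  "gripper": 0.2
}}

```text
time_s: 8.65
eef_pos: [0.4956, 0.0178, 0.2152]
tool_rot: [-3.139, -0.0, 1.646]
force: [-0.3, -1.2, 1.4]
grip_width: 0.6
grip_force: 0.0
```

```bash
python3 - <<'E'
from h import *
s=read_state();print(s["eef_pos"],s["tool_rot"],s["grip_width"])
w=camera("wrist");print(w["fx"],w["cx"],w["cy"],np.round(w["mount"],4).tolist())
np.save("w3.npy",w["image"])
cv2.imwrite("pics/w3.png",w["image"][:,:,::-1])
E
```

```text
[0.49557949 0.01778149 0.21520636] [-3.13945184e+00 -1.75699976e-04  1.64580313e+00] 0.6003097785136157
371.64829954431775 320.9042031351236 237.97533331822757 [[0.0012, 0.9488, 0.3159, 0.0825], [1.0, -0.0013, 0.0001, -0.0009], [0.0005, 0.3159, -0.9488, -0.1423], [0.0, 0.0, 0.0, 1.0]]
```

View pics/w3.png

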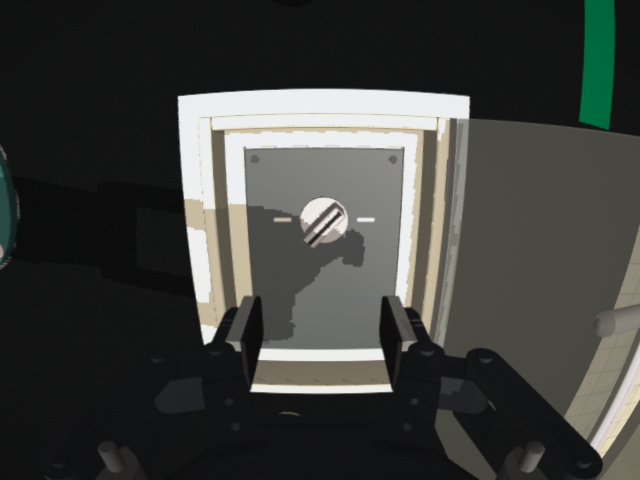

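Wrist view: panel with marks at (283,220) and (366,220), disc centre at (324,220), and the dark slot running from about (310,243) to (342,211). The door is well clear on the right.

```bash
cat >> h.py <<'E'
from scipy.spatial.transform import Rotation as Ro
def wray(pos,rot,w,uv):
    M=np.array(w["mount"]);R=Ro.from_euler("xyz",rot).as_matrix()
    d=np.array([uv[0]-w["cx"],uv[1]-w["cy"]]);r=np.linalg.norm(d);th=r/w["fx"]
    v=np.r_[np.sin(th)*d/r,np.cos(th)]*[1,-1,-1]
    return R@M[:3,3]+pos,R@M[:3,:3]@v
E
python3 - <<'E'
from h import *
s=read_state();w=camera("wrist")
def at(uv,z):
    o,d=wray(s["eef_pos"],s["tool_rot"],w,uv);return (o+d*(z-o[2])/d[2])
m1,m2=at((283,220),.066),at((366,220),.066);a,b=at((310,243),.092),at((342,211),.092);c=at((324,220),.069)
ya=np.arctan2(*(m2-m1)[1::-1]);sa=np.arctan2(*(b-a)[1::-1])
print("marks",m1,m2,"mid",(m1+m2)/2,"len",np.linalg.norm(m2-m1),"yaw",ya);print("slot",a,b,(a+b)/2,np.linalg.norm(b-a),sa,"joint",sa-ya,"disc",c)
# height of the disc/mark from top view (pre-opening) and wrist
t=camera("top")
for n,uv,p in[("fast",(324,222),(150,180)),("mark",(366,220),(147,138))]:
    print(n,tri([wray(s["eef_pos"],s["tool_rot"],w,uv),ray(t,(255+(p[0]+.5)/2.5-.5,205+(p[1]+.5)/2.5-.5))]))
im=w["image"];print(cv2.cvtColor(im,cv2.COLOR_RGB2GRAY)[204:250:3,302:350:3])
E
```

```text
marks [0.46464539 0.01567283 0.066     ] [0.53271788 0.02087783 0.066     ] mid [0.49868164 0.01827533 0.066     ] len 0.06827119089280219 yaw 0.07631398237681505
slot [0.48823542 0.00649669 0.092     ] [0.51021153 0.03337583 0.092     ] [0.49922347 0.01993626 0.092     ] 0.034719410054522795 0.8854214523029811 joint 0.809107469926166 disc [0.49814561 0.01901384 0.069     ]
fast (array([0.49693547, 0.01770441, 0.07106798]), [np.float64(0.0012958582103703342), np.float64(0.0012958582103701904)])
mark (array([0.5316601 , 0.02058341, 0.06676065]), [np.float64(0.0010687535780365563), np.float64(0.0010687535780366834)])
[[113 195 236 234 234 236 237 235 234 112  85  95 200 132 128 128]
 [186 235 234 234 236 237 236 225 113  80 117 129  90 201 127 128]
 [233 234 233 235 238 235 206 103  80 127 226 211 140 119 144 127]
 [234 233 234 237 235 178 109  80 130 215 234  83  78 164 208 127]
 [233 235 237 235 230 124  80 130 225 234  99  81 233 214 232 128]
 [234 236 235 229 120  81 125 224 226  83  83 232 217 229 233 128]
 [163 160 227 109  81 118 223 219  70  74 232 215 229 234 232 126]
 [161 157 110  80 123 222 231  96  67 231 217 224 234 235 210 125]
 [154 109  79 108 221 231  93  74 229 213 154 201 234 234 161 125]
 [ 88  79  97 149 223  76  78 230 212 153 158 159 231 224 120  84]
 [ 75  96 144 153  55  48 171 167 153 158 159 159 151  87  74  74]
 [ 87 144 151  60  53 153 138 148 158 160 159 132  77  73  73  74]
 [ 88 145  58  55 151 136 147 156 149 135  92  74  74  74  74  74]
 [ 73  75  50 151 135  72  73  74  74  73  74  74  73  74  74  74]
 [ 73  74  77 109  73  74  73  74  74  74  74  74  73  74  74  74]
 [ 73  73  73  73  73  74  73  74  74  73  73  74  74  74  74  75]]
```

Request:
{"op": "send_rows", "data": {
  "commands": [
    {"dp": [0.1, 0.3, 0], "roll": 0.15},
    {"dp": [0.1, 0.3, 0], "roll": 0.3},
    {"dp": [0.1, 0.3, 0], "roll": 0.45},
    {"dp": [0.1, 0.3, 2], "roll": 0.6},
    {"dp": [0.1, 0.3, 5], "roll": 0.766},
    {"dp": [0.1, 0.3, 8], "roll": 0.766},
    {"dp": [0.1, 0.3, 11], "roll": 0.766},
    {"dp": [0.1, 0.3, 13], "roll": 0.766},
    {"dp": [0.1, 0.3, 14.2], "roll": 0.766},
    {"dp": [0.1, 0.3, 14.2], "roll": 0.766}
  ]
}}

```text
time_s: 9.8
eef_pos: [0.4984, 0.019, 0.0735]
tool_rot: [-3.141, 0.001, 0.88]
force: [-0.1, -0.3, 0.3]
grip_width: 0.604
grip_force: 0.0
```

Request:
{"op": "send_rows", "data": {
  "commands": [
    {"dp": [0, 0, 0], "roll": 0},
    {"dp": [0, 0, 0], "roll": 0},
    {"dp": [0, 0, 0], "roll": 0},
    {"dp": [0, 0, 0], "roll": 0},
    {"dp": [0, 0, 0], "roll": 0},
    {"dp": [0, 0, 0], "roll": 0},
    {"dp": [0, 0, 0], "roll": 0}
  ],
  "gripper": -1
}}

```text
time_s: 10.5
eef_pos: [0.4989, 0.0197, 0.0745]
tool_rot: [3.141, -0.002, 0.88]
force: [-1.3, 4.1, 3.4]
grip_width: 0.107
grip_force: 62.4
```

Request:
{"op": "send_rows", "data": {
  "commands": [
    {"dp": [0, 0, 0], "roll": 0.1},
    {"dp": [0, 0, 0], "roll": 0.2},
    {"dp": [0, 0, 0], "roll": 0.3},
    {"dp": [0, 0, 0], "roll": 0.4},
    {"dp": [0, 0, 0], "roll": 0.5},
    {"dp": [0, 0, 0], "roll": 0.6},
    {"dp": [0, 0, 0], "roll": 0.7},
    {"dp": [0, 0, 0], "roll": 0.805},
    {"dp": [0, 0, 0], "roll": 0.805},
    {"dp": [0, 0, 0], "roll": 0.805}
  ]
}}

```text
time_s: 11.5
eef_pos: [0.4996, 0.0183, 0.0746]
tool_rot: [3.14, -0.002, 0.076]
force: [1.0, 0.5, 3.2]
grip_width: 0.11
grip_force: 62.4
```

Request:
{"op": "send_rows", "data": {
  "commands": [
    {"dp": [0, 0, 0], "roll": 0},
    {"dp": [0, 0, 0], "roll": 0},
    {"dp": [0, 0, 0], "roll": 0},
    {"dp": [0, 0, 0], "roll": 0}
  ]
}}

```text
time_s: 11.9
eef_pos: [0.4995, 0.0183, 0.0745]
tool_rot: [3.14, -0.002, 0.075]
force: [4.0, -2.6, 5.0]
grip_width: 0.111
grip_force: 62.4
```

Request:
{"op": "send_rows", "data": {
  "commands": [
    {"dp": [0, 0, 0], "roll": 0},
    {"dp": [0, 0, 0], "roll": 0},
    {"dp": [0, 0, 0], "roll": 0},
    {"dp": [0, 0, 0], "roll": 0},
    {"dp": [0, 0, -3], "roll": 0},
    {"dp": [0, 0, -7], "roll": 0},
    {"dp": [0, 0, -10], "roll": 0},
    {"dp": [0, 0, -10], "roll": 0},
    {"dp": [0, 0, -10], "roll": 0}
  ],
  "gripper": -0.2
}}

```text
time_s: 12.8
eef_pos: [0.4987, 0.0192, 0.1744]
tool_rot: [3.141, -0.001, 0.075]
force: [-0.3, 0.4, -0.9]
grip_width: 0.399
grip_force: 0.0
```

```bash
python3 - <<'E'
from h import *
s=read_state();print(s["eef_pos"],s["tool_rot"],s["force"])
w=camera("wrist");cv2.imwrite("pics/w4.png",w["image"][:,:,::-1])
E
```

```text
[0.49865811 0.01916482 0.17435251] [ 3.14149315e+00 -8.85138964e-04  7.49788151e-02] [-0.2633053   0.39216707 -0.88966835]
```

View pics/w4.png

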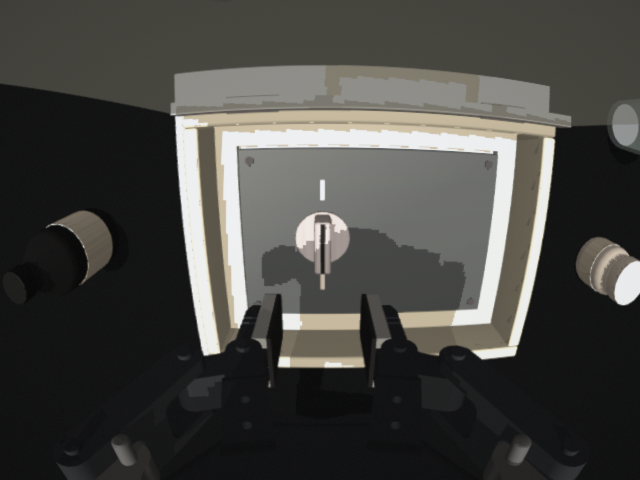

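Slot (322,215–270) is in line with the marks at (322,190) and (323,282). Moving to the press spot, tool turned so the camera faces away from the door.

Request:
{"op": "send_rows", "data": {
  "commands": [
    {"dp": [-0.2, 4, 0], "roll": -0.14},
    {"dp": [-0.2, 8, 0], "roll": -0.28},
    {"dp": [-0.2, 8, 0], "roll": -0.42},
    {"dp": [-0.2, 8, 0], "roll": -0.56},
    {"dp": [-0.2, 8, 0], "roll": -0.7},
    {"dp": [-0.2, 8, 0], "roll": -0.84},
    {"dp": [-0.2, 8, 0], "roll": -0.98},
    {"dp": [-0.2, 8, 0], "roll": -1.12},
    {"dp": [-0.2, 8, 0], "roll": -1.26},
    {"dp": [-0.2, 8, 0], "roll": -1.4}
  ],
  "gripper": -1
}}

```text
time_s: 13.85
eef_pos: [0.5012, -0.0605, 0.1713]
tool_rot: [-3.137, -0.001, 1.481]
force: [0.7, -0.1, -0.3]
grip_width: 0.002
grip_force: 0.0
```

Request:
{"op": "send_rows", "data": {
  "commands": [
    {"dp": [0, 0, 2], "roll": -0.1},
    {"dp": [0, 0, 5], "roll": -0.17},
    {"dp": [0, 0, 8], "roll": -0.17},
    {"dp": [0, 0, 10], "roll": -0.17},
    {"dp": [0, 0, 10], "roll": -0.17},
    {"dp": [0, 0, 10], "roll": -0.17}
  ]
}}

```text
time_s: 14.45
eef_pos: [0.5015, -0.0606, 0.0727]
tool_rot: [-3.138, -0.001, 1.645]
force: [-0.6, 0.1, 0.6]
grip_width: 0.002
grip_force: 0.0
```

Request:
{"op": "send_rows", "data": {
  "commands": [
    {"dp": [0, 0, 0.4], "roll": 0},
    {"dp": [0, 0, 0.8], "roll": 0},
    {"dp": [0, 0, 1.0], "roll": 0},
    {"dp": [0, 0, 1.2], "roll": 0},
    {"dp": [0, 0, 1.2], "roll": 0},
    {"dp": [0, 0, 1.2], "roll": 0}
  ]
}}

```text
time_s: 15.05
eef_pos: [0.5032, -0.061, 0.0633]
tool_rot: [3.14, 0.001, 1.645]
force: [-1.2, 0.5, 5.8]
grip_width: 0.003
grip_force: 2.8
```

Request:
{"op": "send_rows", "data": {
  "commands": [
    {"dp": [0, 0, 0.2], "roll": 0},
    {"dp": [0, 0, 0.4], "roll": 0},
    {"dp": [0, 0, 0.6], "roll": 0},
    {"dp": [0, 0, 0.8], "roll": 0},
    {"dp": [0, 0, 0.8], "roll": 0},
    {"dp": [0, 0, 0.8], "roll": 0}
  ]
}}

```text
time_s: 15.65
eef_pos: [0.5034, -0.061, 0.0598]
tool_rot: [3.139, 0.001, 1.645]
force: [-10.7, 2.5, 25.8]
grip_width: -0.001
grip_force: 12.9
```

Request:
{"op": "send_rows", "data": {
  "commands": [
    {"dp": [0, 0, -0.1], "roll": 0},
    {"dp": [0, 0, -0.1], "roll": 0},
    {"dp": [0, 0, -0.1], "roll": 0},
    {"dp": [0, 0, -0.1], "roll": 0},
    {"dp": [0, 0, -0.1], "roll": 0},
    {"dp": [0, 0, -0.1], "roll": 0}
  ]
}}

```text
time_s: 16.25
eef_pos: [0.5034, -0.0611, 0.0599]
tool_rot: [3.139, 0.001, 1.645]
force: [-7.5, 1.9, 21.2]
grip_width: 0.002
grip_force: 10.7
```

```bash
python3 - <<'E'
from h import *
s=read_state();print(s["eef_pos"],s["force"])
a=camera("scene")["image"];b=camera("wrist")["image"]
cv2.imwrite("pics/f.png",np.hstack([cv2.resize(a[90:320,180:420],(384,368)),cv2.copyMakeBorder(cv2.resize(b,(416,312)),0,56,0,0,0)])[:,:,::-1])
E
```

```text
[ 0.50338159 -0.06105277  0.05989867] [-7.48336407  1.86688025 21.22025401]
```

View pics/f.png

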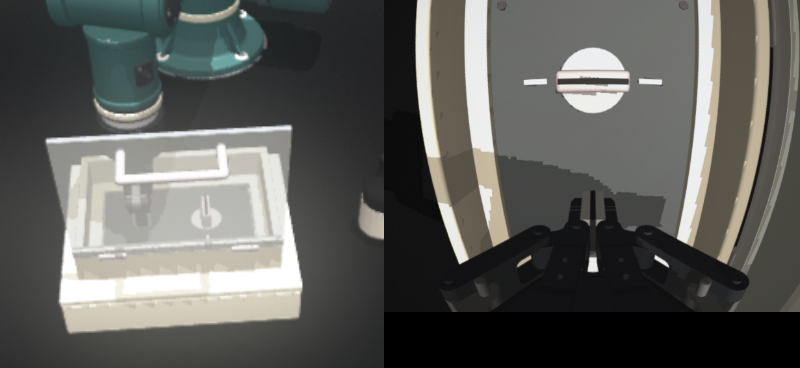

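Scene: the door stands upright, its handle at (172,165). Wrist: the slot (557–628, 81) is in line with the marks at (535,82) and (651,82), and the closed fingers press the panel. The force reads 21 N at z = 0.0599.

```bash
python3 -c "
from workcell import *
print(hand_in())"
```

```text
the job is handed in; nothing more can be done
None
```

I handed the job in at about 16 s with the door upright, the slot in line with the marks, and closed fingertips holding the panel flush at about 21 N; the bottle, beaker and jar were not touched, and no verdict came back.

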